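# Open the circuit-board assembly frame for the next board and hold it open

### The arm

A 7-joint arm with a two-finger parallel gripper is mounted at the origin on the work surface. World frame = base frame: x ahead of the robot, y to its left, z up, the work surface at z = 0. Lengths are in m, angles in rad, forces in N, time in s.
With the tool pointing down it reaches from about 0.425 to 0.95 m from the base axis. Payload 16.7 kg.
Tool frame: the origin (TCP) lies at the very end of the fingers, on their centre line; the grasp point (between the pads) lies 19 mm behind it (ctrl.tcp_to_grasp is the distance from the TCP to the grasp point, in m); z points along the fingers, y is the line along which they close (so a half turn about z gives the same grasp; the last joint's range is limited). The gripper opens to 94 mm and grips with 3 to 60 N. Pads are 16 mm wide; open, the fingers measure 119 mm over their backs; the gripper's body (75 mm by 177 mm) begins 78 mm behind the grasp point.
Start: joints at [-1.409, 0.426, 0.074, 1.606, -0.034, 1.111, -0.067], TCP at [0.206, 0.643, 0.205] pointing down, gripper open.
Joint ranges: [-2.85, 2.85], [-0.5, 2.14], [-1.23, 1.37], [0.21, 2.46], [-1.02, 4.16], [0.16, 2.05], [-2.73, 2.73]. Speed limits (rad/s): [1.89, 1.89, 2.39, 2.39, 3.01, 3.01, 3.01].

### API

Orientations are given as [roll, pitch, yaw] about the fixed x, y, z axes, in that order (R = Rz(yaw) Ry(pitch) Rx(roll)).
In Python, from plant import status, imaging, ctrl gives the robot as it stands.
- The arm moves only by the tool step_arm, never from a script. Its argument "plan" is one flat list of numbers, 6 for each row, row after row: the shift along the tool's x, y, z in mm, then the turn, a rotation vector about the tool's x, y, z in rad. A call has 1 to 8 rows; each row is the pose to reach, as a shift and turn from the pose commanded when the call began, along the tool's axes at that moment; what a row does not reach only later rows make up. A row lasts 1/12 s, in which the tool goes at most 41.7 mm and 7.16 degrees, less where a joint would pass 70% of its speed; a pose out of reach is approached as far as the arm can. A call with a gripper value outside its range is refused whole. "hand" is the opening in per cent of the stroke, from 0 (shut) to 100 (fully open), set as the call begins (left out, the last holds). The fingers move at their own pace and stop on an object; "squeeze" is the grip in N (left out, the last holds). Time passes only in rows, so rows that repeat a pose let the fingers close. It gives the time, the measured TCP pose, the force, the opening and the grip force at its end, in the units of the state.
- status.read_state(): the state, without advancing time (a new reading comes with each control period).
- imaging.read_camera(name): name is "scene" or "top" or "wrist"; returns the picture (420x560x3 uint8, red, green, blue); there is no depth.
- imaging.camera_model(name): a dict with "fx", "fy", "cx", "cy" (pixels), "rvec" (rotation vector, rad) and "tvec" (3), from world to camera coordinates, as OpenCV has them; the wrist camera has in their place "T_tool_cam" (4x4, takes a point from camera to tool coordinates, whose origin is the TCP and whose axes are the flange's). Camera axes: x right, y down, z forward; pixel columns grow to the right and rows downward; lengths in m; the calibration is good to about 2 mm. The wrist camera is an equidistant fisheye: a pixel r from the principal point sees the ray r / f radians off the axis. A picture is of the moment at which its call begins: read the wrist's pose just before it. camera_model takes no time and is no camera call.
- ctrl.hand_in(): hands the job in; it is judged then, once.
Trained networks look in the newest picture that a camera, given by its name, has taken for a name from the list of things; names that differ only in an ending like _2 or _b are one class to them, and where a whole thing is asked for, a point or a joint stands for the part that bears it (a point fixed in the world has none). Each returns a list of dicts, best first, with "confidence" (0 to 1); they miss things now and then, are a little off and sometimes report something else, mostly with a low value. They report only what shows in the picture. A call takes as long as a camera call. They do not tell look-alikes from the thing itself.
- imaging.masks_of(camera, query): "mask" (420x560 bool, what is visible of it) and "extent" ([left, top, right, bottom] in pixels, round what is visible of it).
- imaging.place_of(camera, query): "location" ([column, row] in pixels: a listed point, or the origin of a listed thing).
The state is a dict: "clock": time; "joint_positions": joint angles; "joint_velocities": joint speeds; "tau": joint torques, N m; "eef_pos": TCP position; "tool_rot": TCP orientation; "ft_force": force on the tool from outside, world axes, zero at the start; "ft_torque": the same for the moment, N m; "opening": finger opening in m; "gripper_force": force on a finger pad.
Only numpy, scipy, OpenCV 4.12 (cv2) and the standard library are available. Lean on these libraries where they do the work, as an engineer would, in place of code of your own. Each camera call takes 0.05 s, during which the arm holds its last target. There are 200 camera calls.

### The job

Get the orange assembly frame ready for the next circuit board: lift its white cover plate off the two pins and set it down flat, handle up, in the middle of the grey foam pad, without dropping it. Then pull the spring-loaded jaw out by its black upright grip until the white line on the crossbar is level with the red pointer on the steel rule, and hold it there so that I can lay the board in: finish while still holding the grip, because the spring closes the jaw as soon as it is let go. Leave everything else on the bench where it is.

Things in the scene. Friction and masses are not known exactly. Their poses are not given: they have to be found in the camera images.
- frame: Board assembly frame, fixed: bed 170 (x) x 190 (y) mm, orange end blocks at x = -72 and +72 mm (18 thick, 160 long, top at z = 50), spring barrels behind to x = +145, steel rule at y = -87 out to x = -176 (top z = 46). Pins 7 mm thick rise 12 mm above the blocks at (-72, -55) and (72, 55). Origin: underside centre, on the bench. The jaw pulls out towards its -x; z up
- cover: White cover plate 168 (x) x 150 (y) x 5 mm, 0.18 to 0.37 kg, its two 10 mm holes over the frame's pins; starts seated on the blocks, axes along the frame's. Origin: centre of the plate's underside, 50 mm above the bench when seated. A 4 mm foam lining (100 x 120 mm) hangs below it, so its origin comes to 4 mm above what it is laid on. Bow handle on top (cover_handle)
- cover_handle (a point): Middle of the black handle bar over the cover's centre, 34 mm above the cover's origin. The bar is 12 mm thick (x), 96 mm long (y), 10 mm high, with 24 mm clear between it and the plate, on two legs at y = -42 and +42 mm
- pad: Grey foam pad fixed to the bench, 220 (x) x 200 (y) x 6 mm; origin: centre of its underside, so its top is 6 mm above the origin
- jaw: Spring-return slide: orange jaw inside the frame, two guide rods, an aluminium crossbar outside the front block (150 mm long in y, 16 mm thick in x, top 46 mm above the bench) and on it the black grip blade. Origin: on top of the crossbar, under the middle of the blade, 46 mm above the bench. Axes as the frame's
- grip (a point): Middle of the black upright grip blade on the crossbar, 25 mm above the origin of jaw (71 mm above the bench). The blade is 12 mm thick (x, along the pull), 50 mm wide (y), 50 mm high, its top 96 mm above the bench. Above z = 62 mm nothing stands within 60 mm of it once the cover is off. Moves with the jaw
- index (a point): Outer end of the white line on top of the crossbar, 46 mm above the bench. The line runs along y at the jaw's own x = 0 (the middle of the blade's thickness) and ends 75 mm from the blade's middle towards the frame's -y. Moves with the jaw
- pointer: Red pointer clip with steel thumbscrew, fixed on the rule; 12 (x) x 17 (y) mm, 18 mm high. Origin: under its middle, on the rule's top, 46 mm above the bench; its nib, at its own x = 0, points to the frame's +y. Axes as the frame's. It stands 22 to 42 mm farther out (frame's -x) than the white line when the jaw is shut
- jaw_slide (a joint): Pull-out of the spring-return jaw with its crossbar and grip, m: 0 shut (where it starts and springs back to), growing as it is pulled towards the frame's -x; end stop at 0.050, beyond every pointer position. The spring pulls back with about 4 N at 0 and 10 N at 0.050
- board: spare green circuit board, 100 x 80 mm, components up to 13 mm high, lying loose; origin: centre of underside. Leave alone
- tray: black divided component tray, 90 x 140 x 28 mm; origin: centre of underside. Leave alone
- bin: blue open bin with small parts, 100 x 120 x 65 mm; origin: centre of underside. Leave alone
- screwdriver: yellow-handled screwdriver lying along its x axis, 170 mm long. Leave alone
- bottle: amber bottle with white cap, 50 mm diameter, 120 mm high; origin: centre of underside. Leave alone
- reel: steel wire reel standing on its flange, 60 mm diameter, 40 mm high; origin: centre of underside. Leave alone
- brush: wooden-handled brush lying along its x axis. Leave alone
Mind the look-alikes: they are no part of the job. Several things have the shape of the cover; the one meant has the colours described above.

How it is judged:
By the outcome, as a careful person would: the job done as asked, in the order asked, and still so for the second after the job is handed in, while the arm keeps its last pose, push and grip.
It also fails if it takes over 48 s, if anything falls off the work surface, if the arm or the gripper's body presses on something with over 40 N, if the wrist force passes 120 N, or if a joint passes its speed limit or range.

## Working session

There is one attempt and no reset: what is moved stays moved. The work goes in short steps, Python scripts to look and compute and a tool call to move; the robot and the scene stay as the last step left them, time stands still between calls to the robot, and variables do not carry over. Pictures are saved under pics/ and viewed, at most 10 in all, crops included, and the job is handed in when it is done.

Besides the shell and the picture viewer there is one more tool, called after ">>>" by a JSON object that holds its "name" and its "arguments", one argument or row to a line. step_arm: Moves the arm, as the interface text tells. Its arguments: {"type":"object","properties":{"plan":{"type":"array","items":{"type":"number"}},"hand":{"type":"number"},"squeeze":{"type":"number"}},"required":["plan"]}

```bash
mkdir -p pics
cat > h.py <<'E'
import numpy as np, cv2
from plant import status, imaging, ctrl
from scipy.spatial.transform import Rotation as R
def px2w(cam,uv,z):
    m=imaging.camera_model(cam); K=np.array([[m['fx'],0,m['cx']],[0,m['fy'],m['cy']],[0,0,1]])
    Rm=R.from_rotvec(np.ravel(m['rvec'])).as_matrix(); t=np.ravel(m['tvec'])
    c=-Rm.T@t; d=Rm.T@np.linalg.inv(K)@np.array([uv[0],uv[1],1.]); return c+d*(z-c[2])/d[2]
def w2px(cam,p):
    m=imaging.camera_model(cam);Rm=R.from_rotvec(np.ravel(m['rvec'])).as_matrix()
    q=Rm@np.array(p)+np.ravel(m['tvec']);return np.array([m['fx']*q[0]/q[2]+m['cx'],m['fy']*q[1]/q[2]+m['cy']])
def wr2w(uv,z,st):
    m=imaging.camera_model('wrist');T=np.array(m['T_tool_cam']);f=m['fx']
    x=uv[0]-m['cx'];y=uv[1]-m['cy'];r=np.hypot(x,y);th=r/f
    d=np.array([np.sin(th)*x/r,np.sin(th)*y/r,np.cos(th)])
    Rt=R.from_euler('xyz',st['tool_rot']).as_matrix() if np.size(st['tool_rot'])==3 else np.array(st['tool_rot'])
    o=Rt@T[:3,3]+np.array(st['eef_pos']);d=Rt@T[:3,:3]@d
    return o+d*(z-o[2])/d[2]
def save(cam,name):
    im=imaging.read_camera(cam);cv2.imwrite('pics/'+name,np.ascontiguousarray(im[:,:,::-1]));return im
E
python3 - <<'E'
from h import *
s=status.read_state();print(s)
a=save('top','top0.png');b=save('scene','scene0.png')
for n in ['cover','cover_handle','pad','frame','grip','index','pointer','jaw']:
    for c in ['top','scene']:
        r=imaging.place_of(c,n)
        z={'cover':.05,'cover_handle':.084,'grip':.071,'index':.046,'pointer':.046,'jaw':.046}.get(n,0)
        print(n,c,[(np.round(q['location']),round(q['confidence'],2),px2w(c,q['location'],z).round(3)) for q in r[:4]])
m=imaging.camera_model('top');print(m)
print(imaging.camera_model('wrist'))
E
```

```text
{'clock': 0.0, 'joint_positions': array([-1.40949825,  0.4266823 ,  0.07383659,  1.60660824, -0.03409883,
        1.11082877, -0.06710805]), 'joint_velocities': array([-0.00165244, -0.00055322,  0.00215956,  0.00021744, -0.00011863,
        0.00231169,  0.0014472 ]), 'tau': array([-2.04691778e-04, -9.35823083e+01,  3.66677016e+00, -4.54213858e+01,
       -4.88717202e-02,  1.98779820e-02,  7.48385401e-05]), 'eef_pos': array([0.20631213, 0.64222633, 0.20480781]), 'tool_rot': array([-3.14032764e+00,  8.50453051e-05,  2.83076843e+00]), 'ft_force': array([-0.66680089, -0.48851974, -0.57468689]), 'ft_torque': array([0.01501064, 0.04524556, 0.01567389]), 'gripper_force': 0.0, 'opening': 0.09419640227857311}
cover top [(array([235., 182.]), 0.94, array([0.612, 0.201, 0.05 ])), (array([110., 284.]), 0.93, array([0.312, 0.581, 0.05 ])), (array([246., 269.]), 0.79, array([0.349, 0.17 , 0.05 ]))]
cover scene [(array([264., 182.]), 0.75, array([0.379, 0.154, 0.05 ])), (array([324., 129.]), 0.57, array([0.331, 0.552, 0.05 ]))]
cover_handle top [(array([240., 272.]), 0.81, array([0.34 , 0.186, 0.08
[... 1388 characters left out ...]
ay([0.572, 0.119, 0.046]))]
{'fx': 484.38599975661594, 'fy': 484.38599975661594, 'cx': 278.8472978633686, 'cy': 206.28617728180242, 'rvec': array([ 2.14897594, -2.19029864,  0.0820443 ]), 'tvec': array([0.07807326, 0.53634836, 1.47298827])}
{'fx': 325.19226210127806, 'fy': 325.19226210127806, 'cx': 284.96742134141107, 'cy': 210.4715891397534, 'T_tool_cam': array([[-2.33014180e-04, -9.66016943e-01, -2.58478649e-01,
         7.58910206e-02],
       [ 9.99999948e-01, -2.82873380e-04,  1.55704580e-04,
        -7.35729293e-04],
       [-2.23529992e-04, -2.58478599e-01,  9.66016958e-01,
        -1.79489571e-01],
       [ 0.00000000e+00,  0.00000000e+00,  0.00000000e+00,
         1.00000000e+00]])}
```

View pics/top0.png

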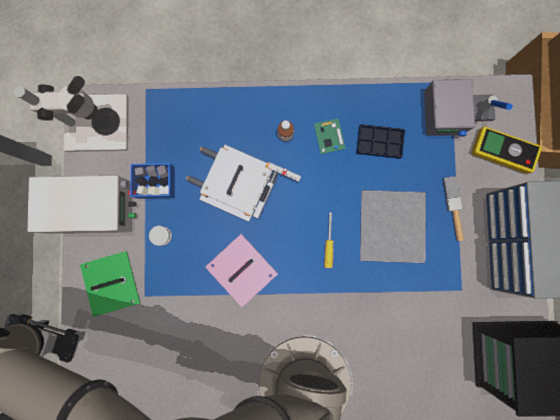

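View pics/scene0.png

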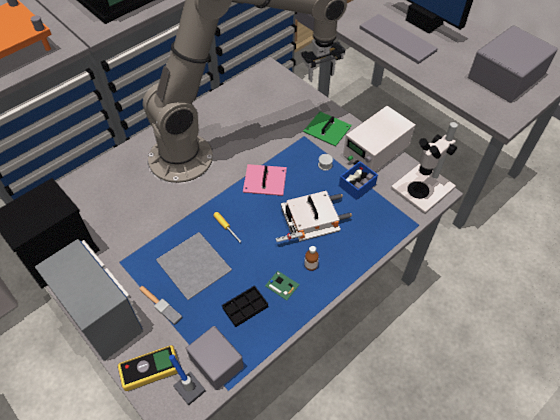

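The three cover look-alikes in the top view are green (108,283), pink (241,270) and white (236,181). The white one fits: it sits on the orange frame's pins, next to the rule and grip. I'll confirm that in a crop and measure it.

Run:
```python
from h import *
im=save('top','t1.png')
c=cv2.resize(im[130:235,175:315],None,fx=5,fy=5,interpolation=cv2.INTER_CUBIC);cv2.imwrite('pics/crop1.png',c[:,:,::-1])
for n,z in [('cover',.055),('pad',.006)]:
    for q in imaging.masks_of('top',n)[:3]:
        cs,_=cv2.findContours(q['mask'].astype(np.uint8),0,1);k=max(cs,key=cv2.contourArea).reshape(-1,2)
        w=np.array([px2w('top',p,z)[:2]*1000 for p in k],np.float32)
        print(n,q['confidence'],q['extent'],cv2.minAreaRect(w))
```

```text
cover 0.86 [207.8, 235.0, 278.0, 309.2] ((345.93206787109375, 185.82260131835938), (164.72251892089844, 145.7111358642578), 41.63370895385742)
cover 0.85 [202.5, 148.4, 271.6, 211.6] ((616.1787719726562, 200.071533203125), (170.75119018554688, 151.49005126953125), 64.68869018554688)
cover 0.83 [78.0, 253.2, 136.8, 318.9] ((313.011474609375, 581.519287109375), (165.01019287109375, 150.00555419921875), 15.823925971984863)
pad 0.68 [357.9, 191.0, 426.0, 261.2] ((469.58551025390625, -282.2368469238281), (198.23577880859375, 221.95767211914062), 87.43155670166016)
pad 0.42 [256.1, 171.0, 277.2, 215.4] ((579.4581909179688, 113.0087890625), (26.875450134277344, 153.7179718017578), 64.12384796142578)
```

View pics/crop1.png

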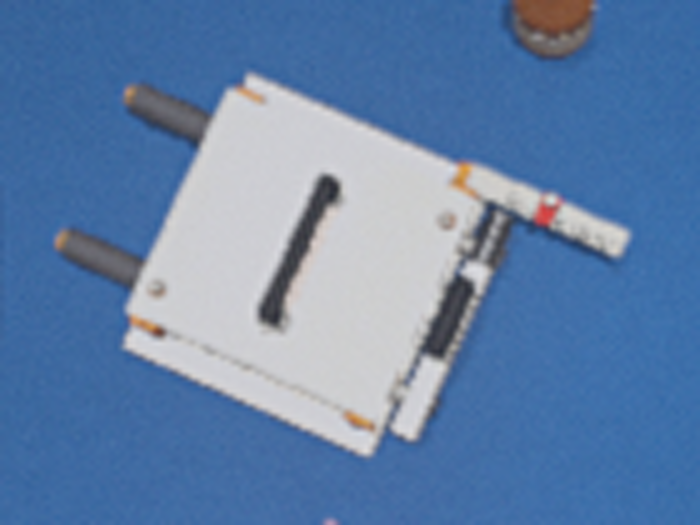

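The crop confirms it: the white plate sits on the orange blocks, its handle bar centred at about (300,250) in the crop. The pins show at (157,288) and (447,218), the grip at (450,315) and the red pointer at (545,210). Next I'll work out the approach.

```bash
cat >> h.py <<'E'
def delta(p,ydir_deg,st=None):
    """shift(mm)+rotvec in tool axes to reach TCP p with tool y along ydir_deg (pointing down)"""
    st=st or status.read_state(); R0=R.from_euler('xyz',st['tool_rot']); y=np.radians(ydir_deg)
    R1=R.from_euler('xyz',[np.pi,0,y+np.pi/2])
    return (R0.inv().apply(np.array(p)-st['eef_pos'])*1000).round(1),(R0.inv()*R1).as_rotvec().round(3)
E
python3 -c "
from h import *
print(delta([.616,.2,.22],64.7))"
```

```text
(array([-525.3, -296.1,  -14.5]), array([-0.   , -0.   ,  0.131]))
```

>>> {"name": "step_arm", "arguments": {
  "plan": [-525,-296,-14,0,0,0.13,-525,-296,-14,0,0,0.13,-525,-296,-14,0,0,0.13,-525,-296,-14,0,0,0.13,-525,-296,-14,0,0,0.13,-525,-296,-14,0,0,0.13,-525,-296,-14,0,0,0.13,-525,-296,-14,0,0,0.13],
  "hand": 60
}}

```text
clock: 1.72
eef_pos: [0.4338, 0.3963, 0.2136]
tool_rot: [3.141, -0.0, 2.701]
ft_force: [0.4, 0.9, 0.1]
opening: 0.0566
gripper_force: 0.0
```

```bash
python3 -c "
from h import *
s=status.read_state();print(s['clock'],s['eef_pos'],s['tool_rot'],s['joint_positions'].round(2),s['opening'],delta([.616,.2,.22],64.7))"
```

```text
1.7167 [0.4338417  0.39633596 0.21355305] [ 3.14108059e+00 -1.39951456e-06  2.70081918e+00] [-1.03  0.28  0.22  1.81 -0.07  1.06  0.34] 0.05664129733966005 (array([-248.5,  -99.9,   -6.5]), array([ 0.001, -0.   ,  0.001]))
```

>>> {"name": "step_arm", "arguments": {
  "plan": [-248,-100,-6,0,0,0,-248,-100,-6,0,0,0,-248,-100,-6,0,0,0,-248,-100,-6,0,0,0,-248,-100,-6,0,0,0,-248,-100,-6,0,0,0,-248,-100,-6,0,0,0,-248,-100,-6,0,0,0]
}}

```text
clock: 2.38
eef_pos: [0.6173, 0.1966, 0.2193]
tool_rot: [-3.141, 0.002, 2.694]
ft_force: [0.2, 0.4, -0.2]
opening: 0.0565
gripper_force: 0.0
```

Run:
```python
from h import *
s=status.read_state();print(s['clock'],s['eef_pos'],s['tool_rot'],s['joint_velocities'].round(2))
save('wrist','w1.png')
for n,z in [('cover',.05),('cover_handle',.084),('grip',.071),('index',.046),('pointer',.046)]:
    print(n,[(np.round(q['location'],1),round(q['confidence'],2),wr2w(q['location'],z,s).round(4)) for q in imaging.place_of('wrist',n)[:3]])
for q in imaging.masks_of('wrist','cover')[:2]:
    cs,_=cv2.findContours(q['mask'].astype(np.uint8),0,1);k=max(cs,key=cv2.contourArea).reshape(-1,2)
    w=np.array([wr2w(p,.055,s)[:2]*1000 for p in k],np.float32);print(q['confidence'],cv2.minAreaRect(w))
```

```text
2.3833 [0.61725983 0.19660556 0.21933778] [-3.14060075e+00  1.91431578e-03  2.69444319e+00] [-0.06 -0.02 -0.05  0.03 -0.   -0.   -0.06]
cover [(array([283.6, 193. ]), 0.94, array([0.6144, 0.1952, 0.05  ])), (array([184.7,   2.9]), 0.67, array([0.3691, 0.1909, 0.05  ])), (array([191.5, 196.8]), 0.51, array([0.5729, 0.0997, 0.05  ]))]
cover_handle [(array([287.1, 201.6]), 0.93, array([0.6174, 0.1979, 0.084 ]))]
grip [(array([191.5, 191.5]), 0.93, array([0.5664, 0.1103, 0.071 ]))]
index [(array([205.2, 250.8]), 0.78, array([0.6377, 0.0801, 0.046 ]))]
pointer [(array([182.6, 262. ]), 0.7, array([0.6387, 0.0459, 0.046 ]))]
0.75 ((615.6369018554688, 198.47454833984375), (168.974609375, 151.14108276367188), 64.30722045898438)
0.57 ((383.07135009765625, 175.92813110351562), (149.7954559326172, 89.36842346191406), 42.1282958984375)
```

View pics/w1.png

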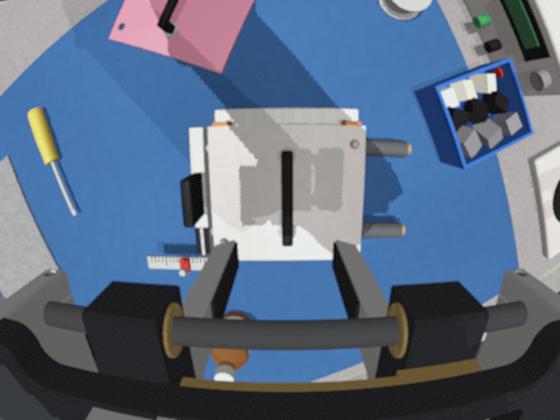

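The wrist view shows the white cover centred at about (286,190) with its bar at x≈288, the grip at (192,195) and the red pointer at (184,264). This agrees with the top view to 2 mm, so I'll descend.

```bash
python3 -c "
from h import *
print(delta([.6157,.1986,.066],64.4))"
```

```text
(array([ -3.7,  -3.2, 153.3]), array([ 0.   , -0.   ,  0.008]))
```

>>> {"name": "step_arm", "arguments": {
  "plan": [0,0,40,0,0,0.008,-1,0,80,0,0,0.008,-1,0,100,0,0,0.008,-1,0,100,0,0,0.008,-1,0,100,0,0,0.008]
}}

```text
clock: 3.15
eef_pos: [0.6147, 0.2018, 0.1191]
tool_rot: [-3.14, -0.001, 2.694]
ft_force: [0.9, 0.1, 0.5]
opening: 0.0562
gripper_force: 0.0
```

```bash
python3 -c "
from h import *
s=status.read_state();print(s['clock'],s['eef_pos'],s['joint_velocities'].round(3),delta([.6157,.1986,.066],64.4))"
```

```text
3.15 [0.61470208 0.2017756  0.11905473] [ 0.002 -0.035  0.01  -0.036  0.004  0.014 -0.001] (array([-2.3, -2.4, 53.1]), array([-0.001, -0.001, -0.001]))
```

>>> {"name": "step_arm", "arguments": {
  "plan": [-2,-2.4,25,0,0,0,-2,-2.4,45,0,0,0,-2,-2.4,53,0,0,0,-2,-2.4,53,0,0,0,-2,-2.4,53,0,0,0]
}}

```text
clock: 3.57
eef_pos: [0.6168, 0.1987, 0.0678]
tool_rot: [3.141, 0.001, 2.693]
ft_force: [0.7, -0.9, -0.4]
opening: 0.0565
gripper_force: 0.0
```

```bash
python3 -c "
from h import *
s=status.read_state();print(s['clock'],s['eef_pos'],s['joint_velocities'].round(3),delta([.6157,.1986,.066],64.4))"
```

```text
3.5667 [0.61676599 0.19873923 0.06779287] [ 0.001 -0.012  0.004 -0.008 -0.001 -0.002 -0.   ] (array([ 0.9, -0.6,  1.8]), array([ 0.001,  0.001, -0.002]))
```

>>> {"name": "step_arm", "arguments": {
  "plan": [0,0,0,0,0,0,0,0,0,0,0,0,0,0,0,0,0,0,0,0,0,0,0,0,0,0,0,0,0,0,0,0,0,0,0,0],
  "hand": 0,
  "squeeze": 30
}}

```text
clock: 4.07
eef_pos: [0.6161, 0.1983, 0.0664]
tool_rot: [3.141, 0.0, 2.693]
ft_force: [0.4, -0.2, -0.8]
opening: 0.0197
gripper_force: 0.0
```

>>> {"name": "step_arm", "arguments": {
  "plan": [0,0,0,0,0,0,0,0,0,0,0,0,0,0,0,0,0,0,0,0,0,0,0,0]
}}

```text
clock: 4.4
eef_pos: [0.6161, 0.1984, 0.0663]
tool_rot: [3.142, 0.0, 2.693]
ft_force: [1.2, 1.2, 1.5]
opening: 0.0118
gripper_force: 30.0
```

>>> {"name": "step_arm", "arguments": {
  "plan": [0,0,-8,0,0,0,0,0,-16,0,0,0,0,0,-24,0,0,0,0,0,-24,0,0,0,0,0,-24,0,0,0]
}}

```text
clock: 4.82
eef_pos: [0.6164, 0.1984, 0.091]
tool_rot: [3.141, 0.001, 2.693]
ft_force: [0.2, 0.1, -3.0]
opening: 0.0115
gripper_force: 30.0
```

```bash
python3 -c "
from h import *
print(delta([.4696,-.2822,.16],-2.6))"
```

```text
(array([ -76.4, -496.6,  -69.4]), array([1.000e-03, 0.000e+00, 1.167e+00]))
```

>>> {"name": "step_arm", "arguments": {
  "plan": [0,0,-30,0,0,0,0,-5,-55,0,0,0.02,-3,-22,-69,0,0,0.1,-7,-50,-69,0,0,0.2,-12,-84,-69,0,0,0.3,-17,-118,-69,0,0,0.4,-22,-152,-69,0,0,0.5,-27,-186,-69,0,0,0.6]
}}

```text
clock: 5.48
eef_pos: [0.5587, 0.0176, 0.1591]
tool_rot: [-3.141, -0.0, 2.088]
ft_force: [1.0, -0.9, -2.9]
opening: 0.0116
gripper_force: 30.0
```

```bash
python3 -c "
from h import *
s=status.read_state();print(s['eef_pos'],s['opening'],s['joint_positions'].round(2));print(delta([.4696,-.2822,.16],-2.6))"
```

```text
[0.55865436 0.01762222 0.1590756 ] 0.011559260489358587 [-0.56  0.31  0.51  1.94 -0.19  0.94  0.55]
(array([-216.6, -225.6,   -1. ]), array([-0.   , -0.   ,  0.563]))
```

>>> {"name": "step_arm", "arguments": {
  "plan": [-25,-26,0,0,0,0.1,-50,-52,0,0,0,0.2,-76,-79,0,0,0,0.3,-102,-106,0,0,0,0.4,-129,-134,0,0,0,0.5,-156,-162,0,0,0,0.56,-183,-190,0,0,0,0.56,-205,-213,0,0,0,0.56]
}}

```text
clock: 6.15
eef_pos: [0.4758, -0.2673, 0.1593]
tool_rot: [3.142, 0.0, 1.531]
ft_force: [0.7, -0.0, -4.0]
opening: 0.0117
gripper_force: 30.0
```

>>> {"name": "step_arm", "arguments": {
  "plan": [-5,-10,0,0,0,0,-5,-10,0,0,0,0,-5,-10,0,0,0,0,-5,-10,0,0,0,0]
}}

```text
clock: 6.48
eef_pos: [0.4676, -0.2685, 0.1591]
tool_rot: [3.142, -0.0, 1.534]
ft_force: [0.0, 0.3, -3.7]
opening: 0.0115
gripper_force: 30.0
```

```bash
python3 -c "
from h import *
s=status.read_state();print(s['eef_pos'],s['joint_velocities'].round(2));print(delta([.4696,-.2822,.04],-2.6))
q=imaging.read_camera('scene')
for r in imaging.masks_of('scene','pad')[:1]:
    cs,_=cv2.findContours(r['mask'].astype(np.uint8),0,1);k=max(cs,key=cv2.contourArea).reshape(-1,2)
    print(r['extent'],cv2.minAreaRect(np.array([px2w('scene',p,.006)[:2]*1000 for p in k],np.float32)))
"
```

```text
[ 0.46758379 -0.26852945  0.15912873] [-0.01  0.   -0.01 -0.    0.   -0.    0.  ]
(array([-13.6,   2.5, 119.1]), array([ 0.   , -0.   ,  0.009]))
[156.6, 252.8, 232.1, 300.9] ((470.2389831542969, -283.6412353515625), (207.32601928710938, 223.30841064453125), 86.38795471191406)
```

Both cameras agree on the pad centre, (0.470, -0.282), so I'll descend.

>>> {"name": "step_arm", "arguments": {
  "plan": [-7,1,30,0,0,0.01,-14,2.5,60,0,0,0.01,-14,2.5,85,0,0,0.01,-14,2.5,105,0,0,0.01,-14,2.5,117,0,0,0.01,-14,2.5,117,0,0,0.01,-14,2.5,117,0,0,0.01,-14,2.5,117,0,0,0.01]
}}

```text
clock: 7.25
eef_pos: [0.4698, -0.2838, 0.0434]
tool_rot: [3.14, 0.0, 1.523]
ft_force: [-0.8, 0.3, -3.3]
opening: 0.0117
gripper_force: 30.0
```

```bash
python3 -c "
from h import *
s=status.read_state();print(s['eef_pos'],s['joint_velocities'].round(3));print(delta([.4698,-.2824,.027],-2.8))"
```

```text
[ 0.46982341 -0.2837565   0.04335235] [-0.003 -0.008  0.003  0.001 -0.002 -0.003  0.003]
(array([ 1.4, -0.1, 16.4]), array([0.001, 0.   , 0.001]))
```

>>> {"name": "step_arm", "arguments": {
  "plan": [1,0,4,0,0,0,1,0,8,0,0,0,1,0,11,0,0,0,1,0,13,0,0,0,1,0,14,0,0,0,1,0,14.5,0,0,0,1,0,15,0,0,0,1,0,15,0,0,0]
}}

```text
clock: 7.92
eef_pos: [0.469, -0.2827, 0.0272]
tool_rot: [-3.142, 0.0, 1.523]
ft_force: [-0.3, 0.9, -3.8]
opening: 0.0118
gripper_force: 30.0
```

>>> {"name": "step_arm", "arguments": {
  "plan": [0,0,0.5,0,0,0,0,0,1,0,0,0,0,0,1,0,0,0,0,0,1,0,0,0]
}}

```text
clock: 8.25
eef_pos: [0.469, -0.2826, 0.0262]
tool_rot: [-3.142, 0.0, 1.523]
ft_force: [1.7, -0.3, -3.3]
opening: 0.0118
gripper_force: 30.0
```

>>> {"name": "step_arm", "arguments": {
  "plan": [0,0,0.5,0,0,0,0,0,1,0,0,0,0,0,1,0,0,0,0,0,1,0,0,0]
}}

```text
clock: 8.58
eef_pos: [0.4691, -0.2826, 0.0261]
tool_rot: [3.141, -0.001, 1.522]
ft_force: [-6.2, 4.5, 21.2]
opening: 0.0111
gripper_force: 30.0
```

Contact made. I'll ease back slightly and open.

>>> {"name": "step_arm", "arguments": {
  "plan": [0,0,-0.7,0,0,0,0,0,-0.7,0,0,0]
}}

```text
clock: 8.75
eef_pos: [0.4692, -0.2827, 0.0262]
tool_rot: [3.141, 0.0, 1.523]
ft_force: [-3.0, 1.8, 8.8]
opening: 0.0122
gripper_force: 30.0
```

>>> {"name": "step_arm", "arguments": {
  "plan": [0,0,0,0,0,0,0,0,0,0,0,0,0,0,0,0,0,0,0,0,0,0,0,0,0,0,0,0,0,0],
  "hand": 50
}}

```text
clock: 9.17
eef_pos: [0.469, -0.2826, 0.0259]
tool_rot: [-3.142, 0.0, 1.523]
ft_force: [0.3, -1.2, -0.5]
opening: 0.0415
gripper_force: 0.0
```

>>> {"name": "step_arm", "arguments": {
  "plan": [0,0,-15,0,0,0,0,0,-40,0,0,0,0,0,-80,0,0,0,0,0,-120,0,0,0,0,0,-150,0,0,0,0,0,-150,0,0,0]
}}

```text
clock: 9.67
eef_pos: [0.4712, -0.2842, 0.1813]
tool_rot: [3.135, 0.001, 1.522]
ft_force: [1.3, 0.1, -0.1]
opening: 0.047
gripper_force: 0.0
```

Run:
```python
from h import *
s=status.read_state();print(s['clock'],s['eef_pos'],s['joint_positions'].round(2))
im=save('wrist','w2.png')
for q in imaging.masks_of('wrist','cover')[:2]:
    cs,_=cv2.findContours(q['mask'].astype(np.uint8),0,1);k=max(cs,key=cv2.contourArea).reshape(-1,2)
    print(q['confidence'],cv2.minAreaRect(np.array([wr2w(p,.015,s)[:2]*1000 for p in k],np.float32)))
j=np.array([.572,.112]);print(delta([.572,.112,.18],64.4))
```

```text
9.6667 [ 0.47117999 -0.28418065  0.18132145] [-0.19  0.3   0.75  1.95 -0.25  0.98  0.63]
0.71 ((467.91790771484375, -283.523193359375), (151.58433532714844, 169.80364990234375), 87.21685028076172)
(array([398.9,  83.5,  -3. ]), array([ 2.000e-03,  1.000e-03, -1.171e+00]))
```

View pics/w2.png

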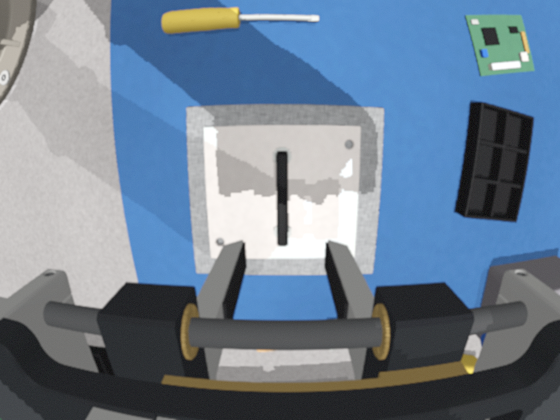

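The cover lies flat on the pad with the handle up, (207–358, 127–262) inside the pad (188–382, 107–275). It measures about 2 mm off centre. Next I'll move to the grip.

>>> {"name": "step_arm", "arguments": {
  "plan": [36,8,0,0,0,-0.11,72,15,0,0,0,-0.23,110,23,0,0,0,-0.35,148,31,0,0,0,-0.47,186,39,0,0,0,-0.59,224,47,0,0,0,-0.71,262,55,0,0,0,-0.83,300,63,0,0,0,-0.95]
}}

```text
clock: 10.43
eef_pos: [0.5456, 0.016, 0.1745]
tool_rot: [-3.14, -0.002, 2.479]
ft_force: [1.2, -0.6, 0.3]
opening: 0.0465
gripper_force: 0.0
```

```bash
python3 -c "
from h import *
s=status.read_state();print(s['eef_pos']);print(delta([.569,.111,.18],64.4))"
```

```text
[0.54560806 0.01601519 0.17445874]
(array([40. , 89.3, -5.6]), array([-0.001, -0.002, -0.216]))
```

>>> {"name": "step_arm", "arguments": {
  "plan": [14,30,-5,0,0,-0.1,27,60,-5,0,0,-0.2,40,89,-5,0,0,-0.216,40,89,-5,0,0,-0.216,40,89,-5,0,0,-0.216,40,89,-5,0,0,-0.216,40,89,-5,0,0,-0.216,40,89,-5,0,0,-0.216]
}}

```text
clock: 11.1
eef_pos: [0.5699, 0.1073, 0.1806]
tool_rot: [-3.141, -0.0, 2.687]
ft_force: [0.2, 0.1, -0.3]
opening: 0.0472
gripper_force: 0.0
```

Run:
```python
from h import *
s=status.read_state();print(s['clock'],s['eef_pos'],s['tool_rot'],s['joint_velocities'].round(3))
save('wrist','w3.png');imaging.read_camera('top');
F=R.from_euler('z',-64.4,degrees=True)
for n,z in [('grip',.071),('jaw',.046),('index',.046),('pointer',.046)]:
    for c in ['wrist','top']:
        for q in imaging.place_of(c,n)[:2]:
            w=wr2w(q['location'],z,s) if c=='wrist' else px2w(c,q['location'],z)
            print(n,c,np.round(q['location'],1),round(q['confidence'],2),w.round(4),'frame',(F.apply(w-[.6156,.1987,0])*1000).round(1))
print(delta([.569,.111,.18],64.4))
```

```text
11.1 [0.56992027 0.10729498 0.18062452] [-3.14106233e+00 -3.31302762e-04  2.68673064e+00] [-0.001 -0.004 -0.002 -0.005 -0.     0.003 -0.003]
grip wrist [286.9 208.6] 0.96 [0.5701 0.1082 0.071 ] frame [-101.3    1.9   71. ]
jaw wrist [287.9 203.3] 0.8 [0.5716 0.1088 0.046 ] frame [-100.1    0.8   46. ]
jaw top [237.1 183. ] 0.33 [0.6099 0.1941 0.046 ] frame [-6.6  3.1 46. ]
index wrist [289.  273.1] 0.68 [0.641  0.0763 0.046 ] frame [-99.4 -75.8  46. ]
pointer wrist [264.6 284.1] 0.55 [0.6415 0.0467 0.046 ] frame [-125.9  -89.1   46. ]
(array([2.1, 1.6, 0.9]), array([-0.   , -0.   , -0.006]))
```

View pics/w3.png

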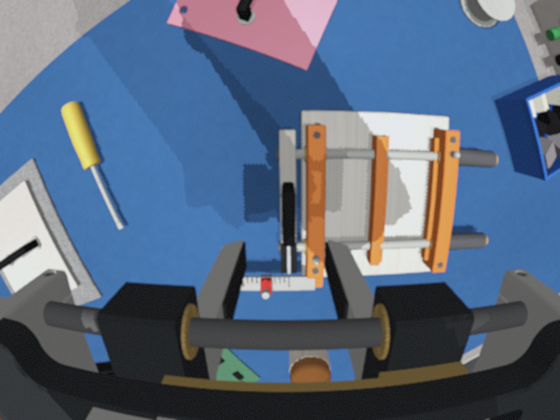

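The frame is now open. The grip is at (288,212), the white line's end near (290,270) and the red pointer near (265,287). I'll take a closer crop of the line and pointer.

Run:
```python
from h import *
im=cv2.imread('pics/w3.png');cv2.imwrite('pics/c3.png',cv2.resize(im[235:305,235:325],None,fx=8,fy=8,interpolation=cv2.INTER_CUBIC))
r=im.astype(int);m=(r[:,:,2]>130)&(r[:,:,1]<80)&(r[:,:,0]<90);m[:265]=0;m[305:]=0;m[:,:240]=0;m[:,310:]=0
v,u=np.nonzero(m);print(len(u),u.mean(),v.mean(),u.min(),u.max(),v.min(),v.max())
s=status.read_state();F=R.from_euler('z',-64.4,degrees=True)
for vv in range(v.min(),v.max()+1):
  uu=u[v==vv]
  if len(uu): print(vv,uu.min(),uu.max(),(F.apply(wr2w([uu.mean(),vv],.06,s)-[.6156,.1987,0])*1000).round(1))
print(delta([.571,.1085,.064],64.4))
```

```text
91 266.13186813186815 284.1208791208791 262 270 279 292
279 263 267 [-122.7  -75.5   60. ]
280 262 270 [-121.7  -76.7   60. ]
281 262 270 [-121.7  -77.9   60. ]
282 262 270 [-121.8  -79.    60. ]
283 262 270 [-121.8  -80.2   60. ]
284 262 270 [-121.8  -81.4   60. ]
285 262 270 [-121.9  -82.6   60. ]
286 262 270 [-121.9  -83.8   60. ]
287 262 270 [-121.9  -85.    60. ]
288 262 270 [-121.5  -86.2   60. ]
289 262 270 [-121.   -87.4   60. ]
290 262 270 [-121.   -88.6   60. ]
291 270 270 [-117.9  -89.8   60. ]
292 270 270 [-117.9  -91.    60. ]
(array([ -0.8,   0.2, 116.9]), array([-0.   , -0.   , -0.006]))
```

View pics/c3.png

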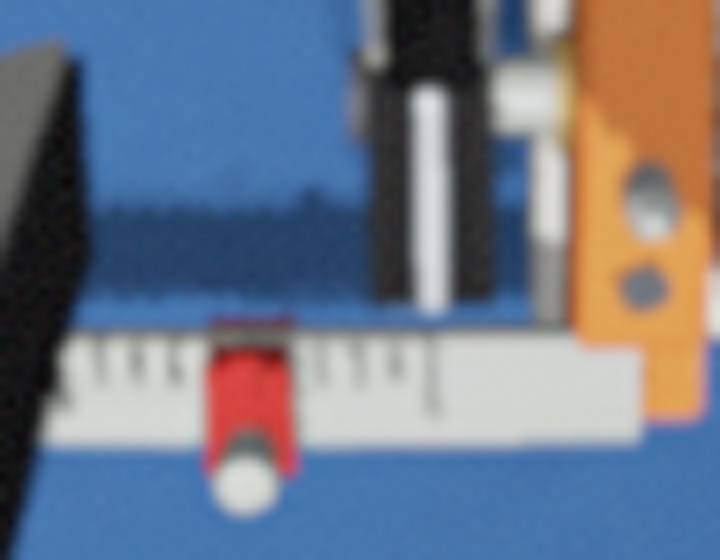

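The white line is at column 288.6 with its end at row 273.7, and the pointer's centre is at about column 266. That means a pull of about 25 mm, to be refined at the end.

>>> {"name": "step_arm", "arguments": {
  "plan": [-1,0,30,0,0,-0.003,-1,0,65,0,0,-0.006,-1,0,90,0,0,-0.006,-1,0,108,0,0,-0.006,-1,0,117,0,0,-0.006,-1,0,117,0,0,-0.006,-1,0,117,0,0,-0.006,-1,0,117,0,0,-0.006]
}}

```text
clock: 12.27
eef_pos: [0.5719, 0.1084, 0.0652]
tool_rot: [3.14, 0.001, 2.695]
ft_force: [-0.0, 0.1, 0.3]
opening: 0.0471
gripper_force: 0.0
```

Run:
```python
from h import *
s=status.read_state();print(s['clock'],s['eef_pos'],s['ft_force'])
print(delta([.571,.1085,.064],64.4))
F=R.from_euler('z',-64.4,degrees=True);imaging.read_camera('wrist')
for n,z in [('grip',.071),('index',.046)]:
  for q in imaging.place_of('wrist',n)[:1]:
    w=wr2w(q['location'],z,s);print(n,q['location'],w,(F.apply(w-[.6156,.1987,0])*1000).round(1))
```

```text
12.2667 [0.57190497 0.10836337 0.06519   ] [-0.00103507  0.05454739  0.26764312]
(array([ 0.9, -0.3,  1.2]), array([ 0.001,  0.001, -0.   ]))
grip [285.9, 261.3] [0.57295792 0.10756111 0.071     ] [-100.6   -0.9   71. ]
index [255.1, 349.3] [0.64106629 0.0488156  0.046     ] [-124.2  -87.7   46. ]
```

Centred, so I'll close on the blade.

>>> {"name": "step_arm", "arguments": {
  "plan": [0,0,0,0,0,0,0,0,0,0,0,0,0,0,0,0,0,0,0,0,0,0,0,0,0,0,0,0,0,0,0,0,0,0,0,0,0,0,0,0,0,0,0,0,0,0,0,0],
  "hand": 0,
  "squeeze": 45
}}

```text
clock: 13.08
eef_pos: [0.5714, 0.1087, 0.0639]
tool_rot: [3.141, 0.0, 2.695]
ft_force: [2.7, 4.0, -1.7]
opening: 0.0119
gripper_force: 45.0
```

Run:
```python
from h import *
s=status.read_state();print(s['clock'],s['eef_pos'],s['ft_force'],s['opening'],s['gripper_force'])
a=R.from_euler('xyz',s['tool_rot']).as_matrix();print(a[:,1])
```

```text
13.0833 [0.5713532  0.10874766 0.06394033] [ 2.68226264  3.95303619 -1.65312514] 0.011911024987815006 44.99733746051788
[4.31629712e-01 9.02050723e-01 5.33215141e-04]
```

>>> {"name": "step_arm", "arguments": {
  "plan": [0,-4,0,0,0,0,0,-8,0,0,0,0,0,-12,0,0,0,0,0,-16,0,0,0,0,0,-20,0,0,0,0,0,-24,0,0,0,0,0,-24,0,0,0,0,0,-24,0,0,0,0]
}}

```text
clock: 13.75
eef_pos: [0.5611, 0.0871, 0.064]
tool_rot: [3.141, 0.001, 2.695]
ft_force: [4.4, 5.4, -5.5]
opening: 0.0116
gripper_force: 45.0
```

Run:
```python
from h import *
s=status.read_state();p0=np.array([.5713532,.10874766,.06394])
a=R.from_euler('xyz',s['tool_rot']).as_matrix();print(a.T@(s['eef_pos']-p0)*1000,s['ft_force'],s['opening'])
im=save('wrist','w4.png');F=R.from_euler('z',-64.4,degrees=True)
for n in ['index','pointer','grip']:
  for q in imaging.place_of('wrist',n)[:1]:
    w=wr2w(q['location'],.046 if n!='grip' else .071,s);print(n,q['location'],q['confidence'],(F.apply(w-[.6156,.1987,0])*1000).round(1))
t=save('top','t4.png')
a=cv2.resize(im[310:400,215:345],None,fx=6,fy=6,interpolation=cv2.INTER_CUBIC)
cv2.imwrite('pics/c4.png',a[:,:,::-1])
```

```text
[ -0.12595245 -23.99090149  -0.03155669] [ 4.35783884  5.40271875 -5.54443195] 0.011579195430589773
pointer [284.1, 352.5] 0.54 [-125.7  -89.    46. ]
grip [286.0, 267.7] 0.72 [-124.4   -3.9   71. ]
```

View pics/c4.png

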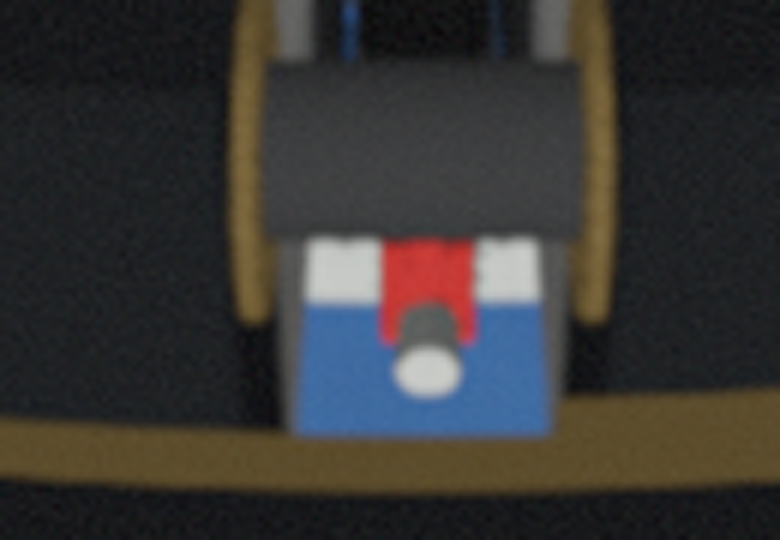

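Run:
```python
from h import *
s={'eef_pos':np.array([0.56992027,0.10729498,0.18062452]),'tool_rot':np.array([-3.14106233,-3.31302762e-04,2.68673064])}
px=lambda x,y:(235+x/8-.44,235+y/8-.44)
P=lambda x,y,z:wr2w(px(x,y),z,s)[:2]*1000
a,b=P(60,332,.046),P(575,330,.046);c,d=P(60,446,.046),P(635,441,.046)
for p,q in((a,b),(c,d)):print('rule yaw',np.degrees(np.arctan2(*(q-p)[::-1])))
l0,l1=P(430,90,.046),P(433,305,.046);print('line normal yaw',np.degrees(np.arctan2(*(l0-l1)[::-1]))-90)
u=np.array([np.cos(np.radians(64.4)),np.sin(np.radians(64.4))])
for z in(.046,.05,.055,.06):print(z,'dist',(l1-P(251,400,z))@u,'tick0',(l1-P(433,400,.046))@u)
im=cv2.imread('pics/w3.png').astype(float)
# tick spacing on the rule
row=im[278:282,236:292].mean((0,2));print(row.round().astype(int))
sc=save('scene','s4.png')
for p in [w2px('scene',[.6296,.0494,.046])]:
  print(p);u0,v0=p.astype(int)
  cv2.imwrite('pics/c5.png',cv2.resize(sc[v0-30:v0+30,u0-35:u0+35],None,fx=10,fy=10,interpolation=cv2.INTER_CUBIC)[:,:,::-1])
```

```text
rule yaw 64.47239502165448
rule yaw 64.744549372746
line normal yaw 64.87429663431774
0.046 dist 24.76089566658226 tick0 0.05565881022504863
0.05 dist 24.478182207707906 tick0 0.05565881022504863
0.055 dist 24.124790384115016 tick0 0.05565881022504863
0.06 dist 23.771398560522076 tick0 0.05565881022504863
[ 21  20  22  21  15  37 105 169 201 207 190 173 192 208 202 175 169 197
 210 198 170 182 205 203 171 119  88  91  98  98  94  86  78  78  94 133
 175 193 185 183 201 208 197 179 183 203 206 187 174 190 207 202 183 186
 203 210]
[286.56869862 234.62664076]
```

View pics/c5.png

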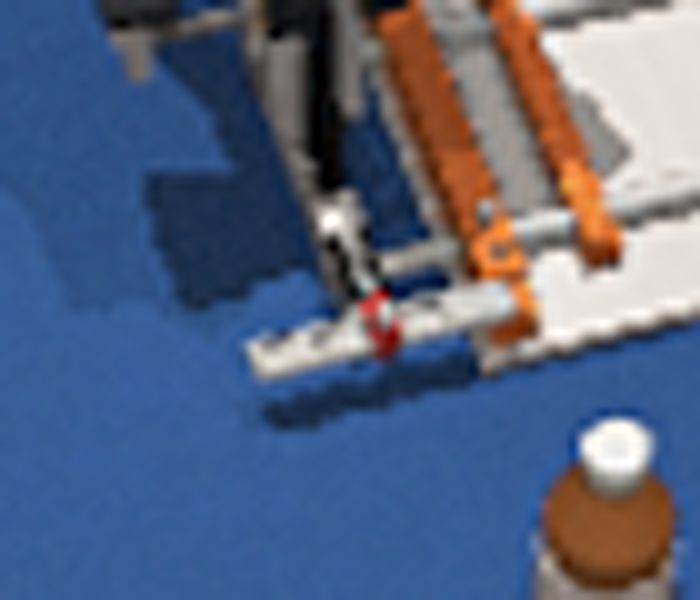

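The scene crop shows the white line's end running straight into the red pointer at (375,310). The measured pull is 24.0 mm, against 23.8–24.5 mm needed, and the grip is holding at 45 N. I'll hand in.

```bash
python3 -c "
from h import *
s=status.read_state();print(s['clock'],s['eef_pos'],s['opening'],s['gripper_force'],s['ft_force'])
print(ctrl.hand_in())"
```

```text
14.05 [0.56120334 0.08726674 0.06394427] 0.01190573246331848 44.99655067920685 [ 4.82004607  5.00890259 -5.08900226]
the job is handed in; nothing more can be done
None
```

The job is handed in at 14.05 s: the white cover lies flat, handle up, about 2 mm from the pad's centre, and the arm is still holding the jaw with its white line level with the red pointer (to within about 0.5 mm by my measurements).

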